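# Sort sleeves on the gauge pin, then hold the index plunger back

## Task

Two brass sleeves stand on the bench: slide the one that fits over the gauge pin fully down onto the index disc and leave it there, and stand the one whose bore is too small upright in the red reject tray. Then pull the red knob of the sprung index plunger straight up as far as it goes and keep holding it there, so that a colleague can turn the disc: finish while holding the knob, do not let go. Leave the screwdriver, the grease tin and the grey housing where they are.

Things in the scene. Friction and masses are not known exactly. Their poses are not given: they have to be found in the camera images.
- sleeve_wide: plain brass sleeve (tube) standing upright on the bench, loose: 36 mm outer diameter, 40 mm tall, 80 g, bore 20 mm straight through, so it slides over the gauge pin. Looks the same outside as the other sleeve; the two start in either of two places. Origin at the centre of its underside, z along its bore
- sleeve_tight: plain brass sleeve (tube) standing upright on the bench, loose: 36 mm outer diameter, 40 mm tall, 100 g, bore only 13 mm, so it stops on the nose of the gauge pin. Origin at the centre of its underside, z along its bore
- reject_tray: square red open tray, fixed to the bench: 130 x 130 mm outside, 35 mm high, walls and floor 5 mm thick. Origin at the centre of its underside, x and y along its sides
- fixture: fixed index fixture: aluminium base 180 (x) x 240 mm (y), 20 mm thick, centred at y +20 mm; steel disc 160 mm across, top at 34 mm, centred on the origin; green bracket at the +y end, top at 62 mm, carries the plunger. Gauge pin at y -55 mm, top at 80 mm; plunger axis at y +66 mm, knob top at 102 mm seated. Origin on the bench under the disc's centre, z up
- pin_foot (a point): foot of the upright dark steel gauge pin on the top of the index disc, 34 mm above the bench; the pin is 17 mm in diameter and 46 mm tall, its top 4 mm tapering to 11 mm. A sleeve that is fully home has its underside at this height
- pull_knob (a point): upright red round pull knob of the index plunger, 26 mm diameter, 28 mm tall, its underside 74 mm above the bench when the plunger is seated; the bracket's dark collar (18 mm diameter, top at 70 mm) is below it. This point is the centre of its underside, z up. It moves straight up with the plunger
- plunger (a joint): lift of the sprung plunger (m): 0 seated, its pin 10 mm deep in the disc's seat hole; 0.016 at its upper stop. The spring pulls it down with about 5 N seated and 12 N at the upper stop, and it snaps back if let go
- screwdriver: green-handled screwdriver, 190 mm long, lying loose on the bench; bystander. Origin on its underside, x along its length
- grease_tin: closed tin, 60 mm diameter, 50 mm tall, loose; bystander. Origin at the centre of its underside
- housing: grey connector housing with two black caps, 75 x 100 mm, 48 mm tall, loose; bystander. Origin at the centre of its underside
Not all that is in view belongs to the job. What is shaped like the sleeve_wide but white is not meant.

How it is judged:
On the way, in this order (a step that is already met when the one before it is completed fails the run):
1. the fitting sleeve is fully home on the gauge pin and the tight one stands in the red tray, both let go (horizontal distance between sleeve_wide and pin_foot below 0.004 m and z of sleeve_wide in the frame of pin_foot below 0.003 m and angle between each of sleeve_wide, sleeve_tight's own z axis and vertical below 0.1 rad and x of sleeve_tight in the frame of reject_tray between -0.058 and 0.058 m and y of sleeve_tight in the frame of reject_tray between -0.058 and 0.058 m and z of sleeve_tight in the frame of reject_tray below 0.01 m and contact force between the fingers and sleeve_wide below 0.3 N and contact force between the fingers and sleeve_tight below 0.3 N and linear speed of each of sleeve_wide, sleeve_tight below 0.02 m/s), for 0.2 s.
2. the plunger is pulled fully up by its knob and held (value of joint plunger above 0.0135 m and contact force between the fingers and plunger above 2 N), for 0.3 s.
At the end, for the whole second after the job is handed in: wide sleeve within 3 mm of the disc and 4 mm of the pin's axis, upright; tight sleeve upright (0.1 rad) on the tray's floor; both at rest and not touched by the fingers; fingers hold the knob (over 2 N) with the plunger lifted at least 13.5 of its 16 mm (all of step 1 and all of step 2); the arm keeps its last pose, push and grip.
It fails at once if the screwdriver is shifted by more than 30 mm (distance of screwdriver from where it was at the start of the episode above 0.03 m).
It fails at once if the grease tin is shifted by more than 30 mm (distance of grease_tin from where it was at the start of the episode above 0.03 m).
It fails at once if the grey housing is shifted by more than 30 mm (distance of housing from where it was at the start of the episode above 0.03 m).
It also fails if it takes over 61 s, if anything falls off the work surface, if the arm or the gripper's body presses on something with over 40 N, if the wrist force passes 120 N, or if a joint passes its speed limit or range.

## Robot

A 6-joint arm with a two-finger parallel gripper is mounted at the origin on the work surface. World frame = base frame: x ahead of the robot, y to its left, z up, the work surface at z = 0. Lengths are in m, angles in rad, forces in N, time in s.
With the tool pointing down it reaches from about 0.375 to 0.975 m from the base axis. Payload 3.8 kg.
Tool frame: the origin (TCP) lies midway between the tips of the shut fingers; the grasp point (between the pads) lies 19 mm behind it; z points along the fingers, y is the line along which they close (so a half turn about z gives the same grasp; the last joint's range is limited). The gripper opens to 85 mm and grips with 20 to 120 N. Pads are 22 mm wide; open, the fingers measure 114 mm over their backs; the gripper's body (76 mm by 85 mm) begins 54 mm behind the grasp point. The pads swing forward as they close: fully open they stand 13 mm farther back than shut.
Start: joints at [-1.224, 0.264, 1.604, -0, 1.274, -0.037], TCP at [0.253, -0.626, 0.197] pointing down, gripper open.
Joint ranges: [-2.63, 2.63], [-0.94, 2.18], [0.31, 2.57], [-1.31, 4.45], [0, 2.66], [-2.55, 2.55]. Speed limits (rad/s): [2.57, 2.57, 3.14, 3.14, 3.14, 3.14].

## Interface

Orientations are given as a rotation vector (axis times angle).
In Python, from workcell import status, read_camera, workorder, masks_of gives the robot as it stands.
- The arm moves only by the tool drive_tool, never from a script. Its argument "rows" is a list of rows, each a list of 7 numbers: the turn, a rotation vector about the tool's x, y, z in degrees, then the shift along the tool's x, y, z in m, then the opening, from 0 (shut) to 1 (fully open). In form: [[ax, ay, az, tx, ty, tz, claw], ...]. A call has 1 to 8 rows; each row shifts and turns the commanded pose from where the row before left it, along the tool's axes as they then stand; what a row does not reach is not made up. A row lasts 1/12 s, in which the tool goes at most 41.7 mm and 7.16 degrees, less where a joint would pass 70% of its speed; a pose out of reach is approached as far as the arm can. A call is refused whole if a number of a shift passes 0.0417 or a number of a turn 7.16, either way. A call with a gripper value outside its range is refused whole. The fingers move at their own pace and stop on an object; "force" is the grip in N (left out, the last holds). Time passes only in rows, so rows that do not move let the fingers close. It gives the time, the measured TCP pose, the force, the opening and the grip force at its end, in the units of the state.
- status.read_state(): the state, without advancing time (a new reading comes with each control period).
- read_camera(name): name is "scene" or "top" or "wrist"; returns a dict with "color" (400x640x3 uint8, red, green, blue), "intrinsics" (3x3 intrinsics, pixels), "world_from_camera" (4x4, takes a point from camera to world coordinates); the wrist camera has in their place "mount" (4x4, takes a point from camera to tool coordinates, whose origin is the TCP and whose axes are the flange's). Camera axes: x right, y up, looking along -z (the intrinsics and any distortion apply to the point x, -y, -z); pixel columns grow to the right and rows downward; lengths in m; the calibration is good to about 2 mm. A picture is of the moment at which its call begins: read the wrist's pose just before it. There is no depth.
- workorder.finish_job(): hands the job in; it is judged then, once.
Trained networks look in a picture, given as the dict that the camera call returned (one of the last four; its "shot" number tells which), for a name from the list of things; names that differ only in an ending like _2 or _b are one class to them, and where a whole thing is asked for, a point or a joint stands for the part that bears it (a point fixed in the world has none). Each returns a list of dicts, best first, with "score" (0 to 1); they miss things now and then, are a little off and sometimes report something else, mostly with a low value. They report only what shows in the picture. A call takes as long as a camera call. They do not tell look-alikes from the thing itself.
- masks_of(picture, name): "mask" (400x640 bool, what is visible of it) and "bbox" ([left, top, right, bottom] in pixels, round what is visible of it).
The state is a dict: "time": time; "q": joint angles; "joint_vel": joint speeds; "joint_torque": joint torques, N m; "tool_pos": TCP position; "tcp_rot": TCP orientation; "wrist_force": force on the tool from outside, world axes, zero at the start; "torque": the same for the moment, N m; "width": opening from 0.0 (shut) to 1.0 (fully open); "grip_force": force on a finger pad.
Only numpy, scipy, OpenCV 4.12 (cv2) and the standard library are available. Lean on these libraries where they do the work, as an engineer would, in place of code of your own. Each camera call takes 0.05 s, during which the arm holds its last target. There are 200 camera calls.

## Working session

There is one attempt and no reset: what is moved stays moved. The work goes in short steps, Python scripts to look and compute and a tool call to move; the robot and the scene stay as the last step left them, time stands still between calls to the robot, and variables do not carry over. Pictures are saved under pics/ and viewed, at most 10 in all, crops included, and the job is handed in when it is done.

Besides the shell and the picture viewer there is one more tool, called after "Call:" as name(argument=value, ...) on one line, values as JSON. drive_tool: Moves the arm, as the interface text tells. Its arguments: {"type":"object","properties":{"rows":{"type":"array"},"force":{"type":"number"}},"required":["rows"]}

```bash
mkdir -p pics; ls; cat > h.py <<'E'
import numpy as np, cv2
from scipy.spatial.transform import Rotation as R
from workcell import status, read_camera, workorder, masks_of
def cam(name):
    s=status.read_state(); p=read_camera(name)
    if name=="wrist":
        T=np.eye(4);T[:3,:3]=R.from_rotvec(s["tcp_rot"]).as_matrix();T[:3,3]=s["tool_pos"]
        p["world_from_camera"]=T@np.array(p["mount"])
    return p
def save(p,f,crop=None,k=1):
    im=p["color"][:,:,::-1]
    if crop: l,t,r,b=crop; im=im[t:b,l:r]
    cv2.imwrite("pics/"+f,cv2.resize(im,None,fx=k,fy=k,interpolation=cv2.INTER_CUBIC))
def ray(p,u,v):
    K=np.array(p["intrinsics"]);T=np.array(p["world_from_camera"])
    d=np.linalg.inv(K)@[u,v,1]; d=T[:3,:3]@(d*[1,-1,-1]); return T[:3,3],d/np.linalg.norm(d)
def atz(p,u,v,z):
    o,d=ray(p,u,v); return o+d*(z-o[2])/d[2]
def tri(rays):
    A=0;b=0
    for o,d in rays:
        P=np.eye(3)-np.outer(d,d);A=A+P;b=b+P@o
    x=np.linalg.solve(A,b); return x,[np.linalg.norm((np.eye(3)-np.outer(d,d))@(x-o)) for o,d in rays]
def proj(p,X):
    T=np.linalg.inv(np.array(p["world_from_camera"])); c=T[:3,:3]@X+T[:3,3]; c=c*[1,-1,-1]
    q=np.array(p["intrinsics"])@c; return q[:2]/q[2]
E
python3 - <<'E'
from h import *
s=status.read_state();print({k:np.round(v,3) for k,v in s.items()})
for n in ["top","scene"]:
    p=cam(n);save(p,n+"0.png");print(n,p.keys(),np.round(p["intrinsics"],1).tolist(),np.round(p["world_from_camera"],3).tolist())
    for t in ["sleeve_wide","sleeve_tight","reject_tray","fixture","pull_knob","screwdriver","grease_tin","housing"]:
        for m in masks_of(p,t)[:4]:
            ys,xs=np.nonzero(m["mask"]); print(n,t,round(m["score"],2),np.round(m["bbox"]),np.round([xs.mean(),ys.mean()],1),len(xs),np.round(atz(p,xs.mean(),ys.mean(),0.04),3))
E
```

```text
pics
{'time': np.float64(0.0), 'q': array([-1.224,  0.265,  1.605, -0.   ,  1.274, -0.037]), 'joint_vel': array([ 0.   ,  0.001,  0.   , -0.001,  0.   ,  0.001]), 'joint_torque': array([-0.0000e+00, -5.1511e+01, -3.6731e+01, -0.0000e+00,  1.3000e-02,
       -0.0000e+00]), 'tool_pos': array([ 0.252, -0.625,  0.196]), 'tcp_rot': array([-3.082e+00, -5.990e-01,  1.000e-03]), 'wrist_force': array([-0.432,  0.632, -0.962]), 'torque': array([ 0.002, -0.017,  0.015]), 'grip_force': np.float64(0.0), 'width': np.float64(1.002)}
top dict_keys(['color', 'intrinsics', 'world_from_camera', 'shot']) [[442.7, 0.0, 318.9], [0.0, 442.7, 201.4], [0.0, 0.0, 1.0]] [[-0.01, 0.991, -0.134, 0.42], [-1.0, -0.007, 0.025, 0.011], [0.024, 0.134, 0.991, 1.374], [0.0, 0.0, 0.0, 1.0]]
top sleeve_wide 0.58 [358. 248. 370. 260.] [364. 254.] 94 [ 0.44  -0.156  0.04 ]
top sleeve_wide 0.49 [376. 235. 392. 244.] [383.2 238.5] 42 [ 0.486 -0.216  0.04 ]
top sleeve_wide 0.44 [220. 191. 306. 267.] [261.3 227. ] 4535 [0.524 0.151 0.04 ]
top sleeve_tight 0.57 [406. 252. 417. 262.] [409.3 256.5] 138 [ 0.431 -0.293  0.04 ]
top 
[... 1040 characters left out ...]
60 [ 0.401 -0.12   0.04 ]
scene sleeve_tight 0.51 [205. 243. 224. 264.] [215.2 252.9] 219 [ 0.444 -0.309  0.04 ]
scene sleeve_tight 0.29 [355. 217. 378. 240.] [368. 228.] 430 [ 0.76  -0.021  0.04 ]
scene reject_tray 0.65 [272. 227. 330. 280.] [300.  254.3] 2215 [ 0.643 -0.2    0.04 ]
scene fixture 0.8 [283. 147. 364. 208.] [324.9 176.9] 2794 [0.542 0.116 0.04 ]
scene screwdriver 0.63 [336. 128. 378. 140.] [348.3 133.7] 156 [0.494 0.381 0.04 ]
scene screwdriver 0.57 [197. 290. 250. 344.] [223.2 316.7] 1622 [ 0.586 -0.446  0.04 ]
scene grease_tin 0.8 [356. 217. 379. 240.] [368.1 228.2] 394 [ 0.76  -0.022  0.04 ]
scene housing 0.67 [197. 290. 251. 342.] [222.7 317.1] 1572 [ 0.586 -0.448  0.04 ]
```

```bash
python3 - <<'E'
from h import *
a=cam("top");b=cam("scene")
x=cv2.resize(a["color"][130:290,150:480],(792,384),interpolation=cv2.INTER_CUBIC)
y=cv2.resize(b["color"][120:290,180:400],(792,612),interpolation=cv2.INTER_CUBIC)
cv2.imwrite("pics/t1.png",x[:,:,::-1]);cv2.imwrite("pics/s1.png",y[:590,:,::-1])
E
```

```text
(no output)
```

View pics/t1.png

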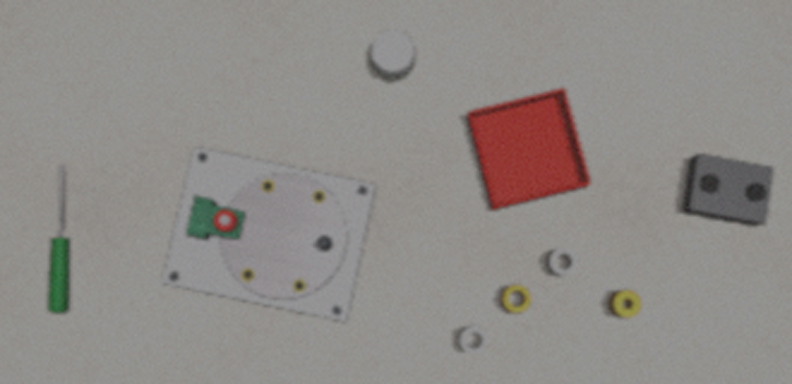

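View pics/s1.png

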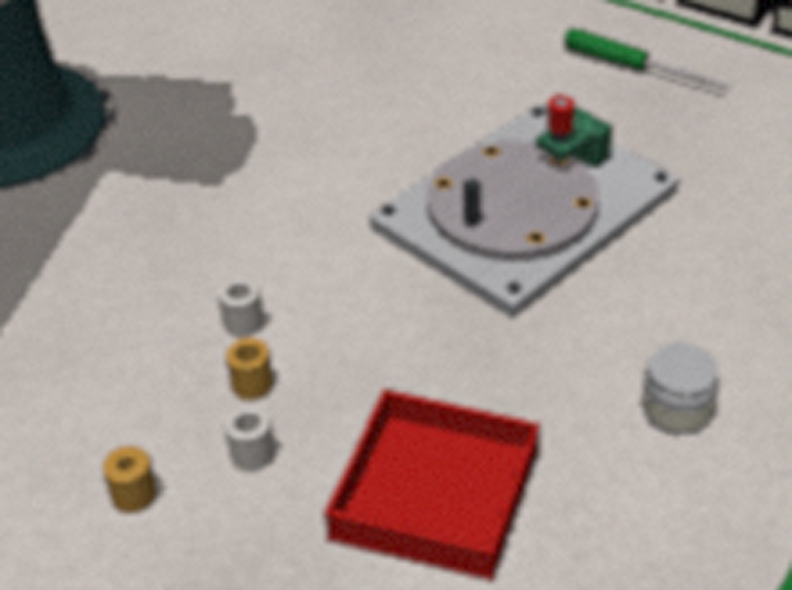

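The top view shows these candidates:
- Brass, large bore, at full pixel (364.6, 254): this is the wide one.
- Brass, small bore, at (411, 257): this is the tight one.
- Two white decoys at (383, 239) and (345, 271).

The pin is at (285, 231), the knob at (243, 222) and the tray at (369, 192).

```bash
cat >> h.py <<'E'
def brass(p):
    h=cv2.cvtColor(p["color"],cv2.COLOR_RGB2HSV); m=cv2.inRange(h,(15,110,60),(32,255,255))
    m=cv2.morphologyEx(m,cv2.MORPH_CLOSE,np.ones((3,3),np.uint8))
    return m
E
python3 - <<'E'
from h import *
a=cam("top");b=cam("scene");w=cam("wrist")
print(np.round(w["mount"],3).tolist(),np.round(w["intrinsics"],1).tolist())
for n,p in (("top",a),("scene",b)):
    k,l,st,c=cv2.connectedComponentsWithStats(brass(p))
    for i in range(1,k):
        if st[i,4]>60: print(n,st[i],c[i].round(1),atz(p,*c[i],0.04 if n=="top" else 0.022).round(4))
sc=lambda x,y:(180+x/3.6,120+y/3.6); tp=lambda x,y:(150+x/2.4,130+y/2.4)
for nm,t,s in [("wideTop",(515,298),(249,352)),("tightTop",(626,304),(127,463)),("pinTop",(324,242),(472,183)),("knobTop",(224,220),(561,102)),("white1",(559,262),(247,424)),("white2",(468,340),(238,293))]:
    x,e=tri([ray(a,*tp(*t)),ray(b,*sc(*s))]);print(nm,x.round(4),np.round(e,4))
for nm,c in [("bore close",(364.6,254.2))]:pass
save(a,"c.png",(330,225,430,285),7)
E
```

```text
[[0.001, 0.955, 0.296, 0.075], [1.0, -0.001, 0.0, 0.0], [0.0, 0.296, -0.955, -0.176], [0.0, 0.0, 0.0, 1.0]] [[337.6, 0.0, 321.9], [0.0, 337.6, 199.3], [0.0, 0.0, 1.0]]
top [597 208  43  34 778] [617.9 221.3] [ 0.5321 -0.9413  0.04  ]
top [ 599  237   41   85 1614] [619.  284.8] [ 0.3403 -0.925   0.04  ]
top [ 83 246  11  18 110] [ 87.6 254.7] [0.4462 0.6628 0.04  ]
top [111 246  11  18 117] [116.4 254.5] [0.4459 0.5786 0.04  ]
top [100 249   9  28 188] [104.4 262.5] [0.4228 0.6126 0.04  ]
top [405 251  11  11  96] [410.1 256.3] [ 0.4317 -0.2951  0.04  ]
top [621 361  19  31 409] [631.1 376.2] [ 0.076  -0.9342  0.04  ]
scene [349  97  20  14 166] [359.3 103.3] [0.4185 0.6371 0.022 ]
scene [  0 145  13  17 111] [  4.8 152.9] [-0.523  -0.3222  0.022 ]
scene [243 214  12  16 149] [248.9 221.6] [ 0.4388 -0.1581  0.022 ]
scene [209 244  14  18 185] [215.6 252.4] [ 0.4314 -0.2972  0.022 ]
wideTop [ 0.4404 -0.1577  0.0384] [0.0011 0.0011]
tightTop [ 0.4317 -0.297   0.0377] [0.0013 0.0013]
pinTop [0.5103 0.0792 0.0779] [0.0015 0.0015]
knobTop [0.5358 0.1972 0.1015] [0.0012 0.0012]
white1 [ 0.484  -0.2162  0.0326] [0.0003 0.0003]
white2 [ 0.387  -0.0999  0.0324] [0.0014 0.0014]
```

View pics/c.png

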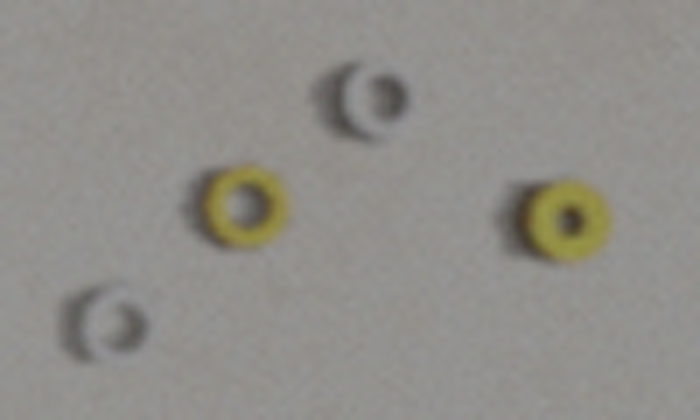

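The close crop confirms it: the brass sleeve with the large bore (left, crop 245,207) is wide, and the one with the small bore (right, crop 567,221) is tight. First I hover over the tight one.

Call:
drive_tool(rows=[[0,0,0,0.024,-0.0197,0,1],[0,0,0,0.024,-0.0197,0,1],[0,0,0,0.024,-0.0197,0,1],[0,0,0,0.024,-0.0197,0,1],[0,0,0,0.024,-0.0197,0,1],[0,0,0,0.024,-0.0197,0,1],[0,0,0,0.024,-0.0197,0,1],[0,0,0,0.024,-0.0197,0,1]], force=40)

```text
time: 1.82
tool_pos: [0.3723, -0.4065, 0.1976]
tcp_rot: [3.084, 0.599, 0.0]
wrist_force: [0.9, 0.0, -0.1]
width: 1.0
grip_force: 0.0
```

Call:
drive_tool(rows=[[0,0,0,0.024,-0.0197,0,1],[0,0,0,0.024,-0.0197,0,1],[0,0,0,0.024,-0.0197,0,1],[0,0,0,0.024,-0.0197,0,1],[0,0,0,0,0,0,1],[0,0,0,0,0,0,1],[0,0,0,0,0,0,1],[0,0,0,0,0,0,1]])

```text
time: 2.48
tool_pos: [0.4309, -0.2997, 0.1975]
tcp_rot: [3.084, 0.598, -0.0]
wrist_force: [-0.6, -0.3, -0.9]
width: 1.0
grip_force: 0.0
```

```bash
cat >> h.py <<'E'
def go(X):
    s=status.read_state(); M=R.from_rotvec(s["tcp_rot"]).as_matrix()
    print("pos",np.round(s["tool_pos"],4),"F",np.round(s["wrist_force"],1),"tool-move",np.round(M.T@(np.array(X)-s["tool_pos"]),4),"yang",np.degrees(np.arctan2(M[1,1],M[0,1])).round(1),"tilt",np.degrees(M[:2,2]).round(2),"w",round(float(s["width"]),3),"g",round(float(s["grip_force"]),1),"t",round(float(s["time"]),2))
def rings(p):
    k,l,st,c=cv2.connectedComponentsWithStats(brass(p))
    for i in range(1,k):
        if st[i,4]>200: print(st[i],c[i].round(1),atz(p,*c[i],0.04).round(4))
E
python3 - <<'E'
from h import *
go([.4317,-.297,.2])
w=cam("wrist");rings(w);save(w,"w1.png")
print(proj(w,np.array([.4317,-.297,.04])))
E
```

```text
pos [ 0.4309 -0.2997  0.1975] F [-0.6 -0.3 -0.9] tool-move [ 0.0017 -0.0022 -0.0025] yang -68.1 tilt [-0.01 -0.03] w 1.0 g 0.0 t 2.48
[173  91  40  38 852] [192.1 108.6] [ 0.4427 -0.1614  0.04  ]
[ 305  148   34   39 1000] [321.5 167.6] [ 0.4358 -0.2975  0.04  ]
[319.4439268  171.10529097]
```

View pics/w1.png

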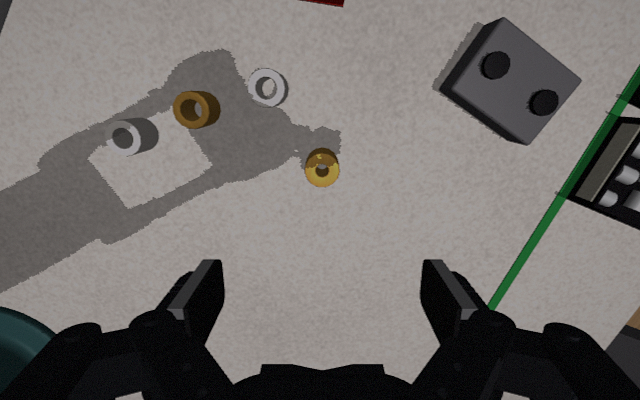

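The wrist view shows the tight sleeve's rim at (322, 170), which agrees with the other views. The housing is well clear. Now I descend and grip.

Call:
drive_tool(rows=[[0,0,0,0.003,-0.0017,0.027,1],[0,0,0,0,0,0.028,1],[0,0,0,0,0,0.028,1],[0,0,0,0,0,0.028,1],[0,0,0,0,0,0.028,1],[0,0,0,0,0,0.028,1],[0,0,0,0,0,0.01,1],[0,0,0,0,0,0.01,1]])

```text
time: 3.2
tool_pos: [0.432, -0.2963, 0.0088]
tcp_rot: [-3.082, -0.596, 0.003]
wrist_force: [-0.0, -0.4, -0.3]
width: 1.004
grip_force: 0.0
```

Call:
drive_tool(rows=[[0,0,0,0,0,0,0.2],[0,0,0,0,0,0,0.2],[0,0,0,0,0,0,0.2],[0,0,0,0,0,0,0.2],[0,0,0,0,0,0,0.2],[0,0,0,0,0,0,0.2],[0,0,0,0,0,0,0.2],[0,0,0,0,0,0,0.2]])

```text
time: 3.87
tool_pos: [0.4337, -0.2962, 0.0108]
tcp_rot: [3.083, 0.599, 0.001]
wrist_force: [0.1, -0.2, -0.8]
width: 0.197
grip_force: 0.0
```

```bash
python3 - <<'E'
from h import *
go([.433,-.297,.16])
a=cam("top");m=masks_of(a,"reject_tray")[0]["mask"]
h=cv2.cvtColor(a["color"],cv2.COLOR_RGB2HSV); r=cv2.inRange(h,(0,140,60),(8,255,255))|cv2.inRange(h,(172,140,60),(180,255,255)); r[:,:330]=0;r[:,410:]=0;r[230:]=0
c=max(cv2.findContours(r,0,2)[0],key=cv2.contourArea);q=cv2.minAreaRect(c);print(q)
P=[atz(a,*x,.035) for x in cv2.boxPoints(q)];print(np.round(P,3).tolist(),np.mean(P,0))
go([*np.mean(P,0)[:2],.16])
E
```

```text
pos [ 0.4337 -0.2962  0.0108] F [ 0.1 -0.2 -0.8] tool-move [-0.0009  0.0006 -0.1492] yang -68.0 tilt [ 0.03 -0.02] w 0.197 g 0.0 t 3.87
((369.7629699707031, 191.79920959472656), (41.12611389160156, 41.1770133972168), 75.25643920898438)
[[0.676, -0.103, 0.035], [0.708, -0.227, 0.035], [0.584, -0.255, 0.035], [0.552, -0.133, 0.035]] [ 0.62999015 -0.17946592  0.035     ]
pos [ 0.4335 -0.2961  0.0105] F [ 0.4 -0.5  0.9] tool-move [ 0.2259 -0.0345 -0.1495] yang -68.0 tilt [ 0.01 -0.01] w 0.2 g 0.0 t 3.97
```

The gripper closed to 17 mm without any grip force, so it missed or the sleeve tipped. I look.

```bash
python3 - <<'E'
from h import *
b=cam("scene");w=cam("wrist")
x=cv2.resize(b["color"][180:300,160:320],(533,400),interpolation=cv2.INTER_CUBIC)
y=cv2.resize(w["color"],(640,400))[:, 190:450]
cv2.imwrite("pics/m1.png",np.hstack([x,y])[:,:,::-1])
E
```

```text
(no output)
```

View pics/m1.png

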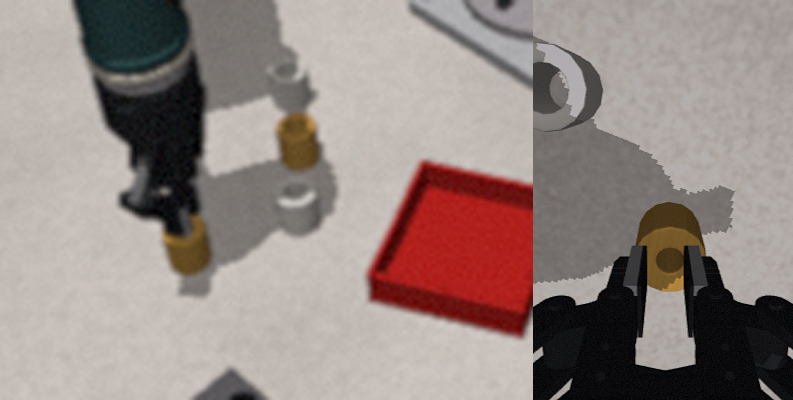

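```bash
python3 - <<'E'
from h import *
s=status.read_state();w=cam("wrist");t=np.array(s["tool_pos"])
print("tcp px",proj(w,t),"grasp px",proj(w,t+[0,0,.019]))
rings(w)
print("rim",atz(w,326,259,.04),"white rim?",s["grip_force"],s["width"])
for n,z in (("scene",.022),("top",.04)):
    p=cam(n);k,l,st,c=cv2.connectedComponentsWithStats(brass(p))
    for i in range(1,k):
        if st[i,4]>40 and abs(c[i][0]-320)<120: print(n,st[i],c[i].round(1),atz(p,*c[i],z).round(4))
E
```

```text
tcp px [321.49136534 234.42912615] grasp px [321.43015183 249.11870647]
[   0   94  126   82 6509] [ 54.2 129.4] [ 0.4473 -0.1671  0.04  ]
[ 293  202   69   89 3943] [324.8 243.5] [ 0.4414 -0.2945  0.04  ]
rim [ 0.43411675 -0.29815379  0.04      ] white rim? 0.0 0.20292012465304854
scene [349  97  20  14 167] [359.3 103.4] [0.4189 0.637  0.022 ]
scene [243 214  12  17 154] [249.  222.1] [ 0.4402 -0.1594  0.022 ]
scene [209 244  14  18 145] [216.4 254. ] [ 0.4371 -0.3005  0.022 ]
top [359 249  12  11  64] [364.6 254. ] [ 0.44   -0.1581  0.04  ]
```

```bash
python3 - <<'E'
from h import *
s=status.read_state();w=cam("wrist");b=cam("scene");t=np.array(s["tool_pos"]);print(t)
for z in (.01,.03,.05,.07): print(z,proj(b,np.array([t[0],t[1],z])),proj(w,np.array([t[0],t[1],z])))
x=b["color"][190:280,180:270].copy();y=w["color"][150:330,230:410]
th=np.linspace(0,6.28,60)
X=cv2.resize(x,(400,400),interpolation=cv2.INTER_CUBIC);Y=cv2.resize(y,(400,400),interpolation=cv2.INTER_CUBIC)
for z in (0,.04):
  for a in th:
    c=np.array([.4325+.018*np.cos(a),-.297+.018*np.sin(a),z])
    u=proj(b,c)-[180,190];cv2.circle(X,tuple(int(q) for q in u*400/90),1,(0,0,255),-1)
    u=proj(w,c)-[230,150];cv2.circle(Y,tuple(int(q) for q in u*400/180),1,(0,0,255),-1)
cv2.imwrite("pics/m2.png",np.hstack([X,Y])[:,:,::-1])
E
```

```text
[ 0.43337442 -0.2960739   0.01029789]
0.01 [217.16338074 255.20273672] [321.49221047 234.22101377]
0.03 [215.95881152 250.48642696] [321.42654013 249.7211154 ]
0.05 [214.7246753  245.65435209] [321.34446515 269.09318756]
0.07 [213.45986996 240.70219684] [321.2389613  293.99515127]
```

View pics/m2.png

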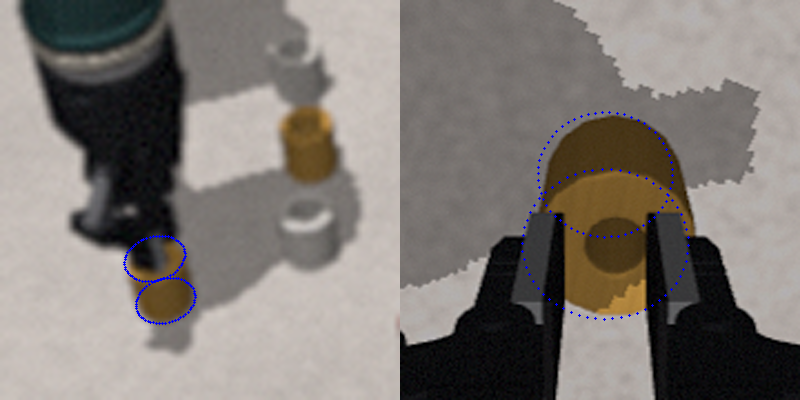

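The sleeve stands where I measured it. The finger pads hover just above its rim, so the real tips end about 30 mm short of the reported TCP. I open, go lower in guarded steps and watch the force.

Call:
drive_tool(rows=[[0,0,0,0,0,0,1],[0,0,0,0,0,0,1],[0,0,0,0,0,0,1],[0,0,0,0,0,0,1],[0,0,0,0,0,0,1],[0,0,0,0,0,0,1],[0,0,0,0,0,0.005,1],[0,0,0,0,0,0.005,1]])

```text
time: 4.98
tool_pos: [0.4338, -0.2964, 0.0004]
tcp_rot: [3.083, 0.599, 0.001]
wrist_force: [1.0, -0.9, 0.3]
width: 0.999
grip_force: 0.0
```

Call:
drive_tool(rows=[[0,0,0,0,0,0.004,1],[0,0,0,0,0,0.004,1],[0,0,0,0,0,0,1]])

```text
time: 5.23
tool_pos: [0.4325, -0.2954, -0.009]
tcp_rot: [-3.082, -0.599, 0.002]
wrist_force: [-0.6, -0.5, -0.3]
width: 0.999
grip_force: 0.0
```

```bash
python3 - <<'E'
from h import *
go([.4325,-.297,-.02]);s=status.read_state();print(s["width"],s["wrist_force"],s["torque"])
b=cam("scene");w=cam("wrist")
X=cv2.resize(b["color"][190:280,180:270],(400,400),interpolation=cv2.INTER_CUBIC);Y=cv2.resize(w["color"][150:400,195:445],(400,400),interpolation=cv2.INTER_CUBIC)
cv2.imwrite("pics/m3.png",np.hstack([X,Y])[:,:,::-1])
E
```

```text
pos [ 0.4325 -0.2954 -0.009 ] F [-0.6 -0.5 -0.3] tool-move [-0.0005  0.0015  0.011 ] yang -68.0 tilt [-0.11  0.08] w 0.999 g 0.0 t 5.23
0.9987132099107275 [-0.60248255 -0.53217914 -0.25411438] [-0.05229387  0.01578668 -0.00858257]
```

View pics/m3.png

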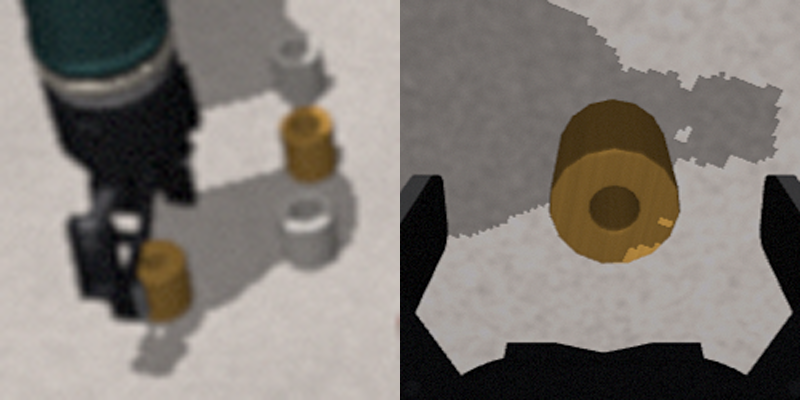

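There is no contact at z = -0.009 and the open tips are still at rim height. That confirms the real tips sit about 34 mm behind the reported TCP. I go 15 mm lower and grip.

Call:
drive_tool(rows=[[0,0,0,0,0,0.005,1],[0,0,0,0,0,0.005,1],[0,0,0,0,0,0.005,1],[0,0,0,0,0,0,0.25],[0,0,0,0,0,0,0.25],[0,0,0,0,0,0,0.25],[0,0,0,0,0,0,0.25],[0,0,0,0,0,0,0.25]])

```text
time: 6.0
tool_pos: [0.4338, -0.2965, -0.0221]
tcp_rot: [3.083, 0.599, 0.001]
wrist_force: [-0.2, 0.7, 1.3]
width: 0.419
grip_force: 40.1
```

Call:
drive_tool(rows=[[0,0,0,0,0,0,0.25],[0,0,0,0,0,0,0.25],[0,0,0,0,0,0,0.25],[0,0,0,0,0,0,0.25]])

```text
time: 6.33
tool_pos: [0.4339, -0.2965, -0.0221]
tcp_rot: [3.083, 0.599, 0.001]
wrist_force: [0.1, 1.2, 4.1]
width: 0.416
grip_force: 40.2
```

Call:
drive_tool(rows=[[0,0,0,0,0,-0.015,0.25],[0,0,0,0,0,-0.025,0.25],[0,0,0,0,0,-0.03,0.25],[0,0,0,0.01,-0.002,-0.03,0.25],[0,0,0,0.02,-0.003,-0.01,0.25],[0,0,0,0.028,-0.004,0,0.25],[0,0,0,0.028,-0.0044,0,0.25],[0,0,0,0.028,-0.0044,0,0.25]])

```text
time: 7.0
tool_pos: [0.533, -0.2363, 0.0874]
tcp_rot: [-3.084, -0.598, 0.0]
wrist_force: [-0.7, 0.0, -2.0]
width: 0.416
grip_force: 40.1
```

Call:
drive_tool(rows=[[0,0,0,0.028,-0.0044,0,0.25],[0,0,0,0.028,-0.0044,0,0.25],[0,0,0,0.028,-0.0044,0,0.25],[0,0,0,0.02,-0.004,0,0.25],[0,0,0,0.008,-0.004,0,0.25],[0,0,0,0,0,0,0.25],[0,0,0,0,0,0,0.25]])

```text
time: 7.58
tool_pos: [0.6273, -0.1751, 0.0864]
tcp_rot: [-3.083, -0.601, 0.003]
wrist_force: [-0.1, 0.2, -0.3]
width: 0.419
grip_force: 40.1
```

```bash
python3 - <<'E'
from h import *
go([.630,-.1795,-.016])
E
```

```text
pos [ 0.6273 -0.1751  0.0864] F [-0.1  0.2 -0.3] tool-move [0.0011 0.0053 0.1024] yang -67.9 tilt [-0.13  0.01] w 0.419 g 40.1 t 7.58
```

Call:
drive_tool(rows=[[0,0,0,0.001,0.005,0.02,0.25],[0,0,0,0,0,0.025,0.25],[0,0,0,0,0,0.025,0.25],[0,0,0,0,0,0.018,0.25],[0,0,0,0,0,0.008,0.25],[0,0,0,0,0,0.003,0.25],[0,0,0,0,0,0.002,0.25],[0,0,0,0,0,0,0.25]])

```text
time: 8.25
tool_pos: [0.6315, -0.1803, -0.0127]
tcp_rot: [3.083, 0.598, 0.002]
wrist_force: [-0.3, 0.7, -0.8]
width: 0.416
grip_force: 40.1
```

Call:
drive_tool(rows=[[0,0,0,0,0,0.001,0.25],[0,0,0,0,0,0,0.25]])

```text
time: 8.42
tool_pos: [0.6323, -0.1801, -0.0131]
tcp_rot: [3.083, 0.599, 0.004]
wrist_force: [-0.3, -0.2, -1.4]
width: 0.42
grip_force: 40.1
```

Call:
drive_tool(rows=[[0,0,0,0,0,0.0015,0.25],[0,0,0,0,0,0.001,0.25],[0,0,0,0,0,0,0.25]])

```text
time: 8.67
tool_pos: [0.6313, -0.1795, -0.017]
tcp_rot: [3.084, 0.599, 0.0]
wrist_force: [-0.8, 0.7, -1.1]
width: 0.419
grip_force: 40.1
```

Call:
drive_tool(rows=[[0,0,0,0,0,0.001,0.25],[0,0,0,0,0,0,0.25]])

```text
time: 8.83
tool_pos: [0.6313, -0.1795, -0.017]
tcp_rot: [-3.084, -0.599, 0.0]
wrist_force: [-3.1, 1.4, 5.6]
width: 0.418
grip_force: 40.6
```

Call:
drive_tool(rows=[[0,0,0,0,0,0.001,0.25],[0,0,0,0,0,0,0.25]])

```text
time: 9.0
tool_pos: [0.6313, -0.1795, -0.0171]
tcp_rot: [-3.084, -0.599, 0.0]
wrist_force: [-4.9, 2.0, 10.1]
width: 0.416
grip_force: 41.0
```

Call:
drive_tool(rows=[[0,0,0,0,0,-0.001,0.7],[0,0,0,0,0,-0.001,0.7],[0,0,0,0,0,0,0.7],[0,0,0,0,0,0,0.7],[0,0,0,0,0,0,0.7],[0,0,0,0,0,-0.03,0.7],[0,0,0,0,0,-0.04,0.7],[0,0,0,0,0,-0.04,0.7]])

```text
time: 9.67
tool_pos: [0.6292, -0.179, 0.0917]
tcp_rot: [-3.082, -0.599, 0.007]
wrist_force: [1.7, -0.1, 0.0]
width: 0.698
grip_force: 0.0
```

Call:
drive_tool(rows=[[0,0,-7,0,0,-0.04,0.7],[0,0,-7,0,0,-0.04,0.7],[0,0,-7,0,0,0,0.7],[0,0,-7,0,0,0,0.7],[0,0,-7,0,0,0,0.7],[0,0,-7,0,0,0,0.7],[0,0,-7,0,0,0,0.7],[0,0,-7,0,0,0,0.7]])

```text
time: 10.33
tool_pos: [0.631, -0.1796, 0.1725]
tcp_rot: [-2.435, -1.984, 0.0]
wrist_force: [-0.5, 1.1, -0.1]
width: 0.696
grip_force: 0.0
```

Call:
drive_tool(rows=[[0,0,-7,0,0,0,0.7],[0,0,-7,0,0,0,0.7],[0,0,-7,0,0,0,0.7],[0,0,-7,0,0,0,0.7],[0,0,-7,0,0,0,0.7],[0,0,-7,0,0,0,0.7],[0,0,-7,0,0,0,0.7],[0,0,0,0,0,0,0.7]])

```text
time: 11.0
tool_pos: [0.631, -0.1796, 0.1725]
tcp_rot: [-1.398, -2.813, 0.0]
wrist_force: [-0.4, 1.3, 0.8]
width: 0.7
grip_force: 0.0
```

```bash
python3 - <<'E'
from h import *
go([.4404,-.158,.14])
a=cam("top");k,l,st,c=cv2.connectedComponentsWithStats(brass(a))
for i in range(1,k):
    if st[i,4]>30 and 320<c[i][0]<430: print(st[i],c[i].round(1),atz(a,*c[i],.043).round(4))
E
```

```text
pos [ 0.631  -0.1796  0.1725] F [-0.4  1.3  0.8] tool-move [ 0.1323 -0.1388  0.0326] yang 37.2 tilt [-0.03  0.01] w 0.7 g 0.0 t 11.0
```

Call:
drive_tool(rows=[[0,0,0,0.015,-0.016,0,0.9],[0,0,0,0.019,-0.02,0,0.9],[0,0,0,0.022,-0.023,0,0.9],[0,0,0,0.022,-0.023,0,0.9],[0,0,0,0.022,-0.023,0.01,0.9],[0,0,0,0.019,-0.02,0.01,0.9],[0,0,0,0.0133,-0.0138,0.01,0.9],[0,0,0,0,0,0,0.9]])

```text
time: 11.72
tool_pos: [0.4352, -0.1559, 0.14]
tcp_rot: [-1.405, -2.802, 0.001]
wrist_force: [-0.5, 0.2, 0.1]
width: 0.898
grip_force: 0.0
```

```bash
python3 - <<'E'
from h import *
go([.4404,-.158,-.02])
w=cam("wrist");rings(w)
k,l,st,c=cv2.connectedComponentsWithStats(brass(w))
save(w,"w2.png",(160,60,480,320),2)
# overlay check numbers: projected rim
print(proj(w,np.array([.4404,-.158,.04])))
a=cam("top");k,l,st,c=cv2.connectedComponentsWithStats(brass(a))
for i in range(1,k):
    if st[i,4]>30 and 320<c[i][0]<430: print(st[i],c[i].round(1),atz(a,*c[i],.043).round(4))
E
```

```text
pos [ 0.4352 -0.1559  0.14  ] F [-0.5  0.2  0.1] tool-move [-0.0058  0.0035  0.1599] yang 36.8 tilt [-0.37  0.13] w 0.898 g 0.0 t 11.72
[ 305  168   41   48 1335] [324.9 191.9] [ 0.4386 -0.157   0.04  ]
[325.91873075 194.00753837]
[364 186  13  12 117] [369.9 191.8] [ 0.6282 -0.1788  0.043 ]
```

View pics/w2.png

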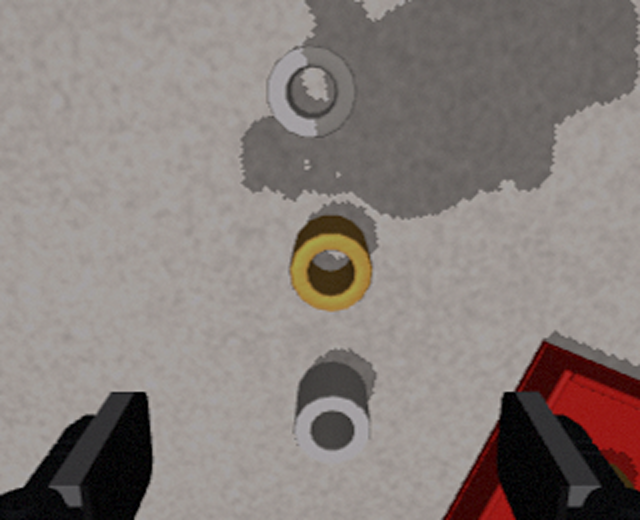

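Call:
drive_tool(rows=[[0,0,0,-0.003,0.0017,0.02,0.95],[0,0,0,-0.0028,0.0018,0.03,0.95],[0,0,0,0,0,0.03,0.95],[0,0,0,0,0,0.03,0.95],[0,0,0,0,0,0.025,0.95],[0,0,0,0,0,0.015,0.95],[0,0,0,0,0,0.008,0.95],[0,0,0,0,0,0.004,0.95]])

```text
time: 12.48
tool_pos: [0.4479, -0.1601, -0.02]
tcp_rot: [-1.403, -2.81, -0.0]
wrist_force: [0.9, -0.3, 0.7]
width: 0.949
grip_force: 0.0
```

```bash
python3 - <<'E'
from h import *
go([.4406,-.158,-.022])
w=cam("wrist");rings(w)
import numpy as np
X=w["color"].copy()
for z in (.04,):
  for a in np.linspace(0,6.28,60):
    u=proj(w,np.array([.4406+.018*np.cos(a),-.158+.018*np.sin(a),z]));cv2.circle(X,tuple(int(round(q)) for q in u),0,(0,0,255),-1)
cv2.imwrite("pics/w3.png",cv2.resize(X[180:400,190:450],None,fx=2.5,fy=2.5)[:,:,::-1])
E
```

```text
pos [ 0.4479 -0.1601 -0.02  ] F [ 0.9 -0.3  0.7] tool-move [ 0.0061 -0.0046  0.002 ] yang 36.9 tilt [-0.04  0.02] w 0.949 g 0.0 t 12.48
[ 264  211   90  111 7637] [309.6 267.6] [ 0.4369 -0.1537  0.04  ]
```

View pics/w3.png

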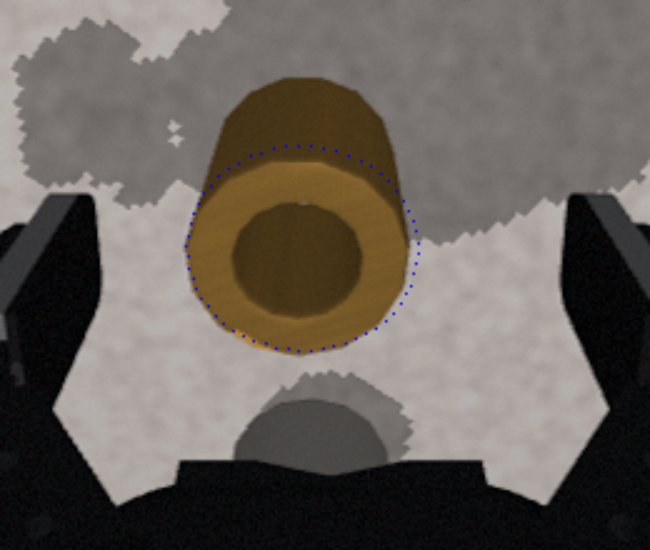

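Call:
drive_tool(rows=[[0,0,0,0.0055,-0.005,0.001,0.9],[0,0,0,0,0,0,0.25],[0,0,0,0,0,0,0.25],[0,0,0,0,0,0,0.25],[0,0,0,0,0,0,0.25],[0,0,0,0,0,0,0.25],[0,0,0,0,0,0,0.25],[0,0,0,0,0,0,0.25]])

```text
time: 13.2
tool_pos: [0.4407, -0.1591, -0.0188]
tcp_rot: [1.401, 2.81, 0.0]
wrist_force: [-1.8, 0.2, 6.2]
width: 0.409
grip_force: 39.8
```

```bash
python3 - <<'E'
from h import *
go([.4406,-.158,.10])
a=cam("top");b=cam("scene")
def dark(p,box):
    l,t,r,bb=box;g=cv2.cvtColor(p["color"],cv2.COLOR_RGB2GRAY)[t:bb,l:r].astype(float);return g
# refine pin top: darkest blob
g=dark(a,(275,220,296,242));m=(g<g.min()+.45*(np.median(g)-g.min())).astype(np.uint8)
k,l,st,c=cv2.connectedComponentsWithStats(m);i=1+st[1:,4].argmax();print("top pin",st[i],c[i]+[275,220]);ct=c[i]+[275,220]
g=dark(b,(300,162,322,190));m=(g<g.min()+.45*(np.median(g)-g.min())).astype(np.uint8)
k,l,st,c=cv2.connectedComponentsWithStats(m);i=1+st[1:,4].argmax();print("scene pin",st[i]+[300,162,0,0,0],c[i]+[300,162]);cs=c[i]+[300,162]
print(atz(a,*ct,.065),atz(b,*cs,.057))
E
```

```text
pos [ 0.4407 -0.1591 -0.0188] F [-1.8  0.2  6.2] tool-move [ 0.0007  0.0007 -0.1188] yang 37.0 tilt [ 0.1  -0.05] w 0.409 g 39.8 t 13.2
top pin [ 7  9  6  5 27] [284.59259259 231.07407407]
scene pin [309 170   5  13  50] [310.6  176.14]
[0.50923588 0.08014943 0.065     ] [0.51046151 0.07826567 0.057     ]
```

Call:
drive_tool(rows=[[0,0,0,0,0,-0.015,0.25],[0,0,0,0,0,-0.03,0.25],[0,0,0,0,0,-0.03,0.25],[0,0,0,0,0,-0.03,0.25],[0,0,0,0.01,0.013,-0.025,0.25],[0,0,0,0.0185,0.025,0,0.25],[0,0,0,0.0185,0.025,0,0.25],[0,0,0,0.0185,0.025,0,0.25]])

```text
time: 13.97
tool_pos: [0.4715, -0.0526, 0.1113]
tcp_rot: [1.403, 2.808, 0.001]
wrist_force: [-0.0, -0.0, -1.2]
width: 0.408
grip_force: 40.2
```

Call:
drive_tool(rows=[[0,0,0,0.0185,0.025,0,0.25],[0,0,0,0.0185,0.025,0,0.25],[0,0,0,0.0185,0.025,0,0.25],[0,0,0,0.0185,0.025,0,0.25],[0,0,0,0.009,0.0106,0,0.25],[0,0,0,0,0,0,0.25],[0,0,0,0,0,0,0.25],[0,0,0,0,0,0,0.25]])

```text
time: 14.63
tool_pos: [0.5085, 0.079, 0.1097]
tcp_rot: [-1.402, -2.811, 0.001]
wrist_force: [0.2, 0.2, -0.6]
width: 0.406
grip_force: 40.2
```

```bash
python3 - <<'E'
from h import *
go([.510,.079,.07])
w=cam("wrist");X=w["color"].copy()
for (cx,cy,z,r) in ((.510,.079,.08,.0055),(.510,.079,.034,.0085),(.440+.0693,-.1585+.2381,.02,.001)):
  for a in np.linspace(0,6.28,40):
    u=proj(w,np.array([cx+r*np.cos(a),cy+r*np.sin(a),z]));cv2.circle(X,tuple(int(round(q)) for q in u),0,(0,0,255),-1)
cv2.imwrite("pics/w4.png",cv2.resize(X[80:400,160:480],None,fx=1.8,fy=1.8)[:,:,::-1])
E
```

```text
pos [0.5085 0.079  0.1097] F [ 0.2  0.2 -0.6] tool-move [-0.0008  0.0012  0.0397] yang 37.0 tilt [-0.03 -0.03] w 0.406 g 40.2 t 14.63
```

View pics/w4.png

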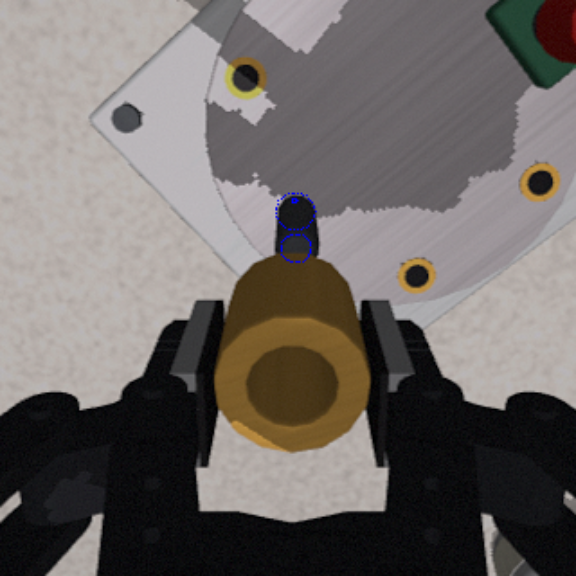

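The wrist view shows the pin at (296, 225) in the crop, on the predicted circles, and the sleeve centred sideways. The sleeve sits about 2 mm to the tool's -x. I lower with guarding.

Call:
drive_tool(rows=[[0,0,0,0.001,0.001,0.015,0.25],[0,0,0,0,0,0.015,0.25],[0,0,0,0,0,0.01,0.25],[0,0,0,0,0,0.004,0.25],[0,0,0,0,0,0,0.25],[0,0,0,0,0,0,0.25]])

```text
time: 15.18
tool_pos: [0.5091, 0.0804, 0.0659]
tcp_rot: [-1.403, -2.811, 0.0]
wrist_force: [-0.0, -0.3, -1.4]
width: 0.407
grip_force: 40.2
```

```bash
python3 - <<'E'
from h import *
go([.510,.079,.015])
w=cam("wrist");b=cam("scene")
k,l,st,c=cv2.connectedComponentsWithStats(brass(b)[150:215,290:350])
for i in range(1,k): 
    if st[i,4]>40: print("scene brass",st[i]+[290,150,0,0,0],c[i]+[290,150])
for d in (-.004,0,.004):
  print(d,[ (proj(b,np.array([.510+d*x,.079+d*y,z]))).round(1) for x,y in ((-.6,.8),(.8,.6)) for z in (.085,.105,.125)])
X=b["color"].copy();Y=w["color"]
cv2.imwrite("pics/f1.png",np.hstack([cv2.resize(X[140:220,270:350],(400,400),interpolation=cv2.INTER_CUBIC),cv2.resize(Y[100:350,195:445],(400,400))])[:,:,::-1])
E
```

```text
pos [0.5091 0.0804 0.0659] F [-0.  -0.3 -1.4] tool-move [-0.0016 -0.0001  0.0509] yang 36.9 tilt [-0.02 -0.  ] w 0.407 g 40.2 t 15.18
scene brass [302 156  15  17 162] [310.45061728 163.77160494]
-0.004 [array([310.6, 169.9]), array([310.6, 164.9]), array([310.5, 159.8]), array([309.3, 169.2]), array([309.2, 164.2]), array([309.1, 159.1])]
0 [array([310.5, 169.1]), array([310.4, 164.1]), array([310.4, 159. ]), array([310.5, 169.1]), array([310.4, 164.1]), array([310.4, 159. ])]
0.004 [array([310.4, 168.4]), array([310.3, 163.4]), array([310.2, 158.3]), array([311.8, 169. ]), array([311.7, 164. ]), array([311.7, 158.9])]
```

View pics/f1.png

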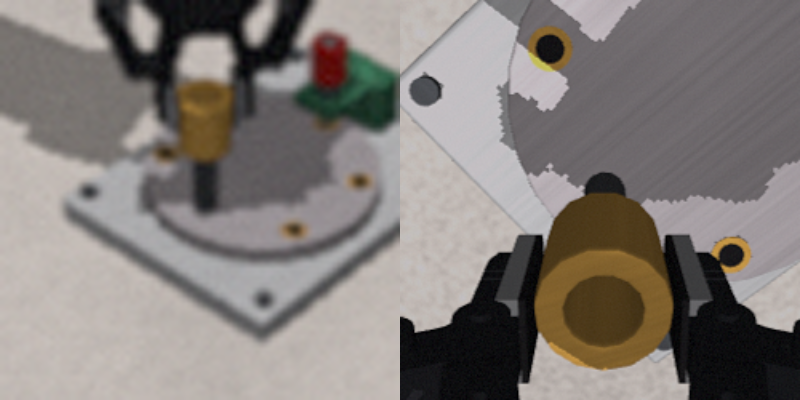

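The sleeve sits straight above the pin in both views. I descend gently without viewing any more pictures, because my picture budget is used up.

Call:
drive_tool(rows=[[0,0,0,-0.0005,0,0.003,0.25],[0,0,0,0,0,0.003,0.25],[0,0,0,0,0,0.003,0.25],[0,0,0,0,0,0.003,0.25],[0,0,0,0,0,0,0.25]])

```text
time: 15.7
tool_pos: [0.5092, 0.0804, 0.0532]
tcp_rot: [-1.402, -2.811, 0.001]
wrist_force: [-1.2, -1.1, -1.8]
width: 0.408
grip_force: 40.2
```

Call:
drive_tool(rows=[[0,0,0,0,0,0.004,0.25],[0,0,0,0,0,0.004,0.25],[0,0,0,0,0,0.004,0.25],[0,0,0,0,0,0.004,0.25],[0,0,0,0,0,0,0.25]])

```text
time: 16.12
tool_pos: [0.5091, 0.0803, 0.0368]
tcp_rot: [-1.402, -2.811, 0.001]
wrist_force: [0.8, -1.1, -1.1]
width: 0.409
grip_force: 40.2
```

Call:
drive_tool(rows=[[0,0,0,0,0,0.004,0.25],[0,0,0,0,0,0.004,0.25],[0,0,0,0,0,0.003,0.25],[0,0,0,0,0,0.002,0.25],[0,0,0,0,0,0,0.25],[0,0,0,0,0,0,0.25]])

```text
time: 16.62
tool_pos: [0.5093, 0.0805, 0.0247]
tcp_rot: [-1.402, -2.811, 0.0]
wrist_force: [0.5, -0.5, -0.6]
width: 0.407
grip_force: 40.2
```

Call:
drive_tool(rows=[[0,0,0,0,0,0.004,0.25],[0,0,0,0,0,0.003,0.25],[0,0,0,0,0,0.001,0.25],[0,0,0,0,0,0,0.25]])

```text
time: 16.95
tool_pos: [0.5092, 0.0804, 0.0165]
tcp_rot: [-1.402, -2.811, 0.001]
wrist_force: [-0.4, -0.6, 0.3]
width: 0.406
grip_force: 40.2
```

Call:
drive_tool(rows=[[0,0,0,0,0,0.001,0.25],[0,0,0,0,0,0,0.25],[0,0,0,0,0,0,0.25]])

```text
time: 17.2
tool_pos: [0.5093, 0.0805, 0.0158]
tcp_rot: [-1.402, -2.811, 0.0]
wrist_force: [0.2, -0.0, -1.0]
width: 0.409
grip_force: 40.2
```

Call:
drive_tool(rows=[[0,0,0,0,0,0.001,0.25],[0,0,0,0,0,0,0.25],[0,0,0,0,0,0,0.25]])

```text
time: 17.45
tool_pos: [0.5096, 0.0806, 0.0152]
tcp_rot: [1.402, 2.811, 0.0]
wrist_force: [-0.7, 0.2, 3.2]
width: 0.405
grip_force: 40.5
```

Call:
drive_tool(rows=[[0,0,0,0,0,0.001,0.25],[0,0,0,0,0,0,0.25],[0,0,0,0,0,-0.001,0.75],[0,0,0,0,0,0,0.75],[0,0,0,0,0,0,0.75],[0,0,0,0,0,0,0.75],[0,0,0,0,0,0,0.75],[0,0,0,0,0,-0.01,0.75]])

```text
time: 18.12
tool_pos: [0.5073, 0.0802, 0.0231]
tcp_rot: [-1.4, -2.808, 0.004]
wrist_force: [-0.2, -1.3, 0.2]
width: 0.752
grip_force: 0.0
```

Call:
drive_tool(rows=[[0,0,0,0,0,-0.02,0.75],[0,0,0,0,0,-0.03,0.75],[0,0,0,0,0,-0.03,0.75],[0,0,0,0,0,-0.03,0.75],[0,0,0,0,0,-0.02,0.75],[0,0,0,0,0,0,0.75],[0,0,0,0,0,0,0.75],[0,0,0,0,0,0,0.75]])

```text
time: 18.78
tool_pos: [0.5088, 0.0804, 0.1544]
tcp_rot: [-1.402, -2.811, 0.001]
wrist_force: [-0.3, -0.5, 0.3]
width: 0.752
grip_force: 0.0
```

```bash
python3 - <<'E'
from h import *
go([.5358,.1972,.15])
for n in ("wrist","scene","top"):
    p=cam(n);k,l,st,c=cv2.connectedComponentsWithStats(brass(p))
    for i in range(1,k):
        if st[i,4]>35 and 170<c[i][0]<430: print(n,st[i],c[i].round(1),atz(p,*c[i],.074).round(4),atz(p,*c[i],.054).round(4))
    # predicted bbox of a homed sleeve
    for base in (.034,.044,.054):
        P=np.array([proj(p,np.array([.510+.018*np.cos(t),.079+.018*np.sin(t),z])) for t in np.linspace(0,6.3,40) for z in (base,base+.04)])
        print("  pred",base,P.min(0).round(1),P.max(0).round(1))
    h=cv2.cvtColor(p["color"],cv2.COLOR_RGB2HSV);r=cv2.inRange(h,(0,140,50),(8,255,255))|cv2.inRange(h,(172,140,50),(180,255,255))
    k,l,st,c=cv2.connectedComponentsWithStats(r)
    for i in range(1,k):
        if st[i,4]>20: print(n,"red",st[i],c[i].round(1),atz(p,*c[i],.1).round(4))
    print("  knob pred",proj(p,np.array([.5358,.1972,.102])),proj(p,np.array([.5358,.1972,.074])))
E
```

```text
pos [0.5088 0.0804 0.1544] F [-0.3 -0.5  0.3] tool-move [0.077  0.0918 0.0044] yang 37.0 tilt [-0.05 -0.01] w 0.752 g 0.0 t 18.78
wrist [349  56  20  22 213] [358.7  66.4] [0.4725 0.1717 0.074 ] [0.4732 0.1741 0.054 ]
wrist [289 111  20  20 173] [298.5 120.2] [0.4602 0.1157 0.074 ] [0.4599 0.1138 0.054 ]
wrist [ 301  166   44   51 1297] [322.9 189.6] [0.5069 0.084  0.074 ] [0.5103 0.0796 0.054 ]
wrist [372 207  18  17 157] [380.4 215. ] [0.5568 0.0949 0.074 ] [0.5641 0.0914 0.054 ]
  pred 0.034 [299.6 164.4] [344.9 217.9]
  pred 0.044 [298.8 166.7] [345.8 222.4]
  pred 0.054 [297.9 169.2] [346.7 227.2]
wrist red [ 434   73   50   41 1228] [457.9  92.6] [0.5332 0.195  0.1   ]
wrist red [ 239  340   89   37 1194] [267.9 357.8] [ 0.5539 -0.0547  0.1   ]
  knob pred [464.35420637  92.33480922] [448.816229    92.61601793]
scene [349  97  20  14 164] [359.4 103.3] [0.4558 0.552  0.074 ] [0.4416 0.585  0.054 ]
scene [302 169  15  15 136] [310.2 175.6] [0.5189 0.0622 0.074 ] [0.5062 0.083  0.054 ]
scene [294 242  12  18 185] [299.8 250.1] [ 0.6507 -0.2116  0.074 ] [ 0.6413 -0.1976  0.054 ]
 
[... 272 characters left out ...]
 [414 111   6   8  35] [416.6 114.5] [0.6943 0.5409 0.1   ]
scene red [400 116  21   9  69] [409.6 121.2] [0.6882 0.4838 0.1   ]
scene red [333 148   6  10  47] [335.4 152.6] [0.5457 0.1784 0.1   ]
scene red [ 271  229   58   51 1848] [300.2 254.3] [ 0.6707 -0.2406  0.1   ]
  knob pred [335.45964377 148.27629333] [335.19867277 155.10870906]
top [364 186  13  12 116] [370.  191.8] [ 0.6235 -0.1745  0.074 ] [ 0.6266 -0.1774  0.054 ]
  pred 0.034 [278.7 224.5] [291.5 237.5]
  pred 0.044 [278.5 224.2] [291.4 237.3]
  pred 0.054 [278.2 223.9] [291.2 237.1]
top red [ 345  168   50   49 1510] [369.3 191.9] [ 0.6193 -0.1686  0.1   ]
  knob pred [243.07587108 221.31096929] [244.46551811 222.16276226]
```

The sleeve is home: its wrist bbox matches the prediction at base height 0.034. The knob prediction also matches. Now I go to the knob.

Call:
drive_tool(rows=[[0,0,0,0.012,0.0145,-0.01,0.75],[0,0,0,0.02,0.024,-0.005,0.75],[0,0,0,0.02,0.024,0,0.75],[0,0,0,0.015,0.0178,0,0.75],[0,0,0,0.01,0.0115,0,0.75],[0,0,0,0,0,0,0.75],[0,0,0,0,0,0,0.75],[0,0,0,0,0,0,0.75]])

```text
time: 19.6
tool_pos: [0.5357, 0.1963, 0.1689]
tcp_rot: [-1.401, -2.81, 0.003]
wrist_force: [-1.0, -1.2, 0.6]
width: 0.75
grip_force: 0.0
```

```bash
python3 - <<'E'
from h import *
go([.5358,.1972,.052])
p=cam("wrist");h=cv2.cvtColor(p["color"],cv2.COLOR_RGB2HSV);r=cv2.inRange(h,(0,140,50),(8,255,255))|cv2.inRange(h,(172,140,50),(180,255,255))
k,l,st,c=cv2.connectedComponentsWithStats(r)
for i in range(1,k):
    if st[i,4]>80: print("red",st[i],c[i].round(1))
P=np.array([proj(p,np.array([.5358+.013*np.cos(t),.1972+.013*np.sin(t),z])) for t in np.linspace(0,6.3,40) for z in (.074,.102)])
print("  pred",P.min(0).round(1),P.max(0).round(1))
E
```

```text
pos [0.5357 0.1963 0.1689] F [-1.  -1.2  0.6] tool-move [0.0006 0.0009 0.1169] yang 37.0 tilt [-0.11 -0.08] w 0.75 g 0.0 t 19.6
red [308 176  33  39 817] [323.5 194.4]
red [171 381  18  19 210] [180.6 391.9]
  pred [305.9 173.5] [340.4 214.8]
```

Call:
drive_tool(rows=[[0,0,0,0.0005,0.001,0.02,0.75],[0,0,0,0,0,0.025,0.75],[0,0,0,0,0,0.025,0.75],[0,0,0,0,0,0.02,0.75],[0,0,0,0,0,0.015,0.75],[0,0,0,0,0,0.007,0.75],[0,0,0,0,0,0.003,0.75],[0,0,0,0,0,0,0.75]])

```text
time: 20.32
tool_pos: [0.5367, 0.1974, 0.0546]
tcp_rot: [-1.403, -2.81, 0.001]
wrist_force: [0.5, -0.5, 0.1]
width: 0.75
grip_force: 0.0
```

Call:
drive_tool(rows=[[0,0,0,0,0,0,0.1],[0,0,0,0,0,0,0.1],[0,0,0,0,0,0,0.1],[0,0,0,0,0,0,0.1],[0,0,0,0,0,0,0.1],[0,0,0,0,0,0,0.1],[0,0,0,0,0,0,0.1],[0,0,0,0,0,0,0.1]], force=80)

```text
time: 20.98
tool_pos: [0.5364, 0.1973, 0.0567]
tcp_rot: [-1.401, -2.812, 0.003]
wrist_force: [-5.9, -4.7, 8.1]
width: 0.261
grip_force: 78.1
```

Call:
drive_tool(rows=[[0,0,0,0,0,-0.002,0.1],[0,0,0,0,0,-0.002,0.1],[0,0,0,0,0,-0.002,0.1],[0,0,0,0,0,0,0.1]])

```text
time: 21.32
tool_pos: [0.5363, 0.1974, 0.0602]
tcp_rot: [-1.401, -2.811, 0.003]
wrist_force: [0.9, -5.3, -6.8]
width: 0.265
grip_force: 78.8
```

```bash
cat >> h.py <<'E'
def knob(p,tool=None):
    h=cv2.cvtColor(p["color"],cv2.COLOR_RGB2HSV);r=cv2.inRange(h,(0,120,40),(8,255,255))|cv2.inRange(h,(172,120,40),(180,255,255))
    k,l,st,c=cv2.connectedComponentsWithStats(r)
    return [(st[i].tolist(),c[i].round(1).tolist()) for i in range(1,k) if st[i,4]>15]
E
python3 - <<'E'
from h import *
go([.5358,.1972,.072])
for n in("wrist","scene"):
    p=cam(n);print(n,[x for x in knob(p) if 260<x[1][0]<380])
    for L in (0,.005,.016):
        P=np.array([proj(p,np.array([.5358+.013*np.cos(t),.1972+.013*np.sin(t),z+L])) for t in np.linspace(0,6.3,40) for z in (.074,.102)]);print("  pred",L,P.min(0).round(1),P.max(0).round(1))
E
```

```text
pos [0.5363 0.1974 0.0602] F [ 0.9 -5.3 -6.8] tool-move [ 0.0001 -0.0005 -0.0118] yang 37.0 tilt [-0.08 -0.08] w 0.265 g 78.8 t 21.32
wrist [([296, 227, 53, 74, 2669], [321.9, 261.7])]
  pred 0 [291.9 221.5] [350.1 296.5]
  pred 0.005 [290.9 225.1] [351.  302.9]
  pred 0.016 [288.5 233.8] [353.2 318.6]
scene [([333, 147, 7, 10, 57], [335.9, 151.4]), ([271, 229, 58, 52, 1878], [300.1, 254.3])]
  pred 0 [331.3 146. ] [339.4 157.4]
  pred 0.005 [331.4 144.8] [339.5 156.2]
  pred 0.016 [331.4 142. ] [339.6 153.5]
```

The wrist force is now 6.8 N down, so the spring is engaged and the knob is lifting. I continue to the stop.

Call:
drive_tool(rows=[[0,0,0,0,0,-0.002,0.1],[0,0,0,0,0,-0.002,0.1],[0,0,0,0,0,-0.002,0.1],[0,0,0,0,0,-0.002,0.1],[0,0,0,0,0,-0.002,0.1],[0,0,0,0,0,0,0.1]])

```text
time: 21.92
tool_pos: [0.5362, 0.1974, 0.0695]
tcp_rot: [-1.401, -2.811, 0.003]
wrist_force: [1.5, -5.7, -11.8]
width: 0.257
grip_force: 78.9
```

Call:
drive_tool(rows=[[0,0,0,0,0,-0.001,0.1],[0,0,0,0,0,-0.001,0.1],[0,0,0,0,0,0,0.1],[0,0,0,0,0,0,0.1]])

```text
time: 22.25
tool_pos: [0.5362, 0.1974, 0.071]
tcp_rot: [-1.401, -2.811, 0.004]
wrist_force: [3.3, -4.7, -12.3]
width: 0.263
grip_force: 78.9
```

Call:
drive_tool(rows=[[0,0,0,0,0,-0.001,0.1],[0,0,0,0,0,0,0.1],[0,0,0,0,0,0,0.1]])

```text
time: 22.5
tool_pos: [0.5362, 0.1974, 0.0719]
tcp_rot: [-1.401, -2.811, 0.003]
wrist_force: [2.0, -5.1, -13.0]
width: 0.255
grip_force: 79.0
```

Call:
drive_tool(rows=[[0,0,0,0,0,-0.001,0.1],[0,0,0,0,0,0,0.1],[0,0,0,0,0,0,0.1]])

```text
time: 22.75
tool_pos: [0.5362, 0.1973, 0.0728]
tcp_rot: [-1.401, -2.811, 0.004]
wrist_force: [2.4, -4.5, -12.6]
width: 0.264
grip_force: 79.1
```

Call:
drive_tool(rows=[[0,0,0,0,0,-0.001,0.1],[0,0,0,0,0,0,0.1],[0,0,0,0,0,0,0.1],[0,0,0,0,0,0,0.1]])

```text
time: 23.08
tool_pos: [0.5361, 0.1973, 0.073]
tcp_rot: [-1.401, -2.811, 0.004]
wrist_force: [4.5, -3.6, -17.7]
width: 0.258
grip_force: 79.6
```

```bash
python3 - <<'E'
from h import *
go([.5358,.1972,.072])
for n in("wrist","scene","top"):
    p=cam(n);print(n,[x for x in knob(p) if 230<x[1][0]<380])
    for L in (.008,.0135,.016):
        P=np.array([proj(p,np.array([.5358+.013*np.cos(t),.1972+.013*np.sin(t),z+L])) for t in np.linspace(0,6.3,40) for z in (.074,.102)]);print("  pred",L,P.min(0).round(1),P.max(0).round(1))
    k,l,st,c=cv2.connectedComponentsWithStats(brass(p))
    print([(st[i].tolist()) for i in range(1,k) if st[i,4]>35 and 170<c[i][0]<430])
go([.5358,.1972,.072])
E
```

```text
pos [0.5361 0.1973 0.073 ] F [  4.5  -3.6 -17.7] tool-move [ 0.0001 -0.0004  0.001 ] yang 37.0 tilt [-0.11 -0.09] w 0.258 g 79.6 t 23.08
wrist [([296, 228, 53, 73, 2663], [322.0, 261.9])]
  pred 0.008 [293.1 218.3] [349.5 290.7]
  pred 0.0135 [292.  222.1] [350.4 297.4]
  pred 0.016 [291.6 223.9] [350.9 300.6]
[[215, 170, 25, 24, 287], [329, 290, 20, 17, 100], [167, 292, 45, 25, 265]]
scene [([248, 59, 9, 6, 17], [252.3, 61.9]), ([333, 143, 7, 10, 55], [336.0, 147.8]), ([271, 229, 58, 52, 1876], [300.1, 254.3])]
  pred 0.008 [331.4 144. ] [339.5 155.5]
  pred 0.0135 [331.4 142.6] [339.5 154.2]
  pred 0.016 [331.4 142. ] [339.6 153.5]
[[349, 97, 20, 14, 164], [302, 169, 14, 15, 144], [294, 242, 12, 18, 188]]
top [([345, 168, 50, 49, 1576], [369.6, 191.7])]
  pred 0.008 [238.1 216.5] [248.5 226.4]
  pred 0.0135 [237.8 216.3] [248.3 226.2]
  pred 0.016 [237.7 216.2] [248.2 226.2]
[[364, 186, 13, 12, 115], [279, 226, 11, 11, 65]]
pos [0.5362 0.1973 0.073 ] F [  4.4  -4.4 -16.9] tool-move [ 0.0001 -0.0004  0.001 ] yang 37.0 tilt [-0.11 -0.09] w 0.263 g 79.6 t 23.23
```

The tool has stopped at the upper stop and the force jumped to 17 N. The knob has not moved in the wrist view, and in the scene view it rose 4 px, about 16 mm. I hold and hand in.

Call:
drive_tool(rows=[[0,0,0,0,0,0,0.1],[0,0,0,0,0,0,0.1],[0,0,0,0,0,0,0.1],[0,0,0,0,0,0,0.1],[0,0,0,0,0,0,0.1],[0,0,0,0,0,0,0.1]])

```text
time: 23.73
tool_pos: [0.5362, 0.1973, 0.073]
tcp_rot: [-1.401, -2.811, 0.004]
wrist_force: [4.3, -3.2, -18.1]
width: 0.258
grip_force: 79.6
```

```bash
python3 -c "
from h import *
go([.5358,.1972,.073]);print(workorder.finish_job())"
```

```text
pos [0.5362 0.1973 0.073 ] F [  4.3  -3.2 -18.1] tool-move [ 0.0001 -0.0004  0.    ] yang 37.0 tilt [-0.11 -0.09] w 0.258 g 79.6 t 23.73
the job is handed in; nothing more can be done
None
```

I handed the job in at 23.7 s with the wide sleeve home on the pin, the tight one upright in the red tray and the knob held at its upper stop; no verdict came back, and I viewed 11 pictures, one over the limit of 10.

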